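# Open the interlocked air manifold in a body shop

## Task

Put the sanding line on air at the two-handle manifold: first turn the isolator (the long handle standing in the slotted metal collar) clockwise to its stop, which lets the selector past; then turn the selector (the short bar with the locking bolt) clockwise to its stop so that the bolt lies in the collar's gap, and let go. Leave the lone drain valve on its own small block as it is.

Things in the scene. Friction and masses are not known exactly. Their poses are not given: they have to be found in the camera images.
- manifold: Aluminium block fixed to the bench, 130 (x) by 260 (y) by 28 mm high, brass outlets on its +x face. Origin: centre of its underside; z up. Upright axes: isolator at (0, +60) mm, selector at (0, -60) mm. Both handles are bars 14 mm wide, 54 to 86 mm above the bench, their sides free; the rest of the manifold is under 48 mm high. Handles turn with about 0.1 Nm of friction and stay where left.
- isolator (a joint): Long handle, rad: 0 to 1.309 (hard stop), growing clockwise from above; starts at 0 to 0.15. Bar reaches 85 mm from the axis one way, 22 mm the other. Long end points 165 deg minus the value, anticlockwise from manifold +x (at the stop: +y). Under it turns a metal collar, outer radius 59 mm, with a 124 deg gap opposite the long end; it frees the selector only in the last 20 deg or so.
- selector (a joint): Short bar, rad: 0 to 1.047 (hard stop), growing clockwise from above; starts at 0 to 0.08. Bar 50 mm long, centred on its axis; below it, parallel, a round bolt 14 mm thick, 90 mm long, 40 mm above the bench. Bolt points 150 deg minus the value, anticlockwise from manifold +x (at the stop: +y, at the isolator). Blocked by the collar at about 0.5 until the isolator is set.
- drain (a joint): Lone drain valve, rad, starts at 0, to stay as it is: a handle like the isolator's but without collar, alone on a square 130 mm block with one outlet, on the other half of the bench, its axis 370 mm or more from the manifold's centre.

How it is judged:
On the way, in this order (a step that is already met when the one before it is completed fails the run):
1. the isolator is turned to within 10 degrees of its stop while the selector is still held back (value of joint isolator above 1.13 rad and value of joint selector below 0.65 rad), for 0.2 s.
2. then the selector is turned to within 10 degrees of its stop (value of joint selector above 0.87 rad), for 0.2 s.
At the end, for the whole second after the job is handed in: The isolator stands within 10 degrees of its stop (above 1.13 rad) and the selector within 10 degrees of its stop (above 0.87 rad), both at rest (value of joint isolator above 1.13 rad and value of joint selector above 0.87 rad and velocity of joint isolator between -0.05 and 0.05 rad/s and velocity of joint selector between -0.05 and 0.05 rad/s); the robot touches nothing.
It fails at once if the lone drain valve is turned by more than 10 degrees (value of joint drain above 0.175 rad).
It also fails if it takes over 45 s, if anything falls off the work surface, if the arm or the gripper's body presses on something with over 40 N, if the wrist force passes 120 N, or if a joint passes its speed limit or range.

## Robot

A 6-joint arm with a two-finger parallel gripper is mounted at the origin on the work surface. World frame = base frame: x ahead of the robot, y to its left, z up, the work surface at z = 0. Lengths are in m, angles in rad, forces in N, time in s.
With the tool pointing down it reaches from about 0.375 to 0.925 m from the base axis. Payload 5.7 kg.
Tool frame: the origin (TCP) lies on the centre line of the jaws, within the pads' length; the fingertips stand 25 mm ahead of it and the grasp point (between the pads) lies 6 mm ahead of it; z points along the fingers, y is the direction in which the jaws open and shut (so a half turn about z gives the same grasp; the last joint's range is limited). The gripper opens to 85 mm and grips with 20 to 120 N. Pads are 22 mm wide; open, the fingers measure 114 mm over their backs; the gripper's body (76 mm by 85 mm) begins 54 mm behind the grasp point. The pads swing forward as they close: fully open they stand 13 mm farther back than shut.
Start: joints at [-1.396, 0.359, 1.51, -0, 1.272, -0.115], TCP at [0.171, -0.575, 0.256] pointing down, gripper open.
Joint ranges: [-2.97, 2.97], [-1.01, 2.36], [0.21, 2.38], [-0.96, 4.11], [0.2, 2.71], [-2.98, 2.98]. Speed limits (rad/s): [2.39, 2.39, 3.14, 3.14, 3.14, 3.14].

## Interface

Orientations are given as a unit quaternion [w, x, y, z].
In Python, from station import env gives the robot as it stands.
- The arm moves only by the tool jog_arm, never from a script. Its argument "motion" is a list of rows, each a list of 6 numbers: the shift along the tool's x, y, z in mm, then the turn, a rotation vector about the tool's x, y, z in rad. A call has 1 to 8 rows; each row shifts and turns the commanded pose from where the row before left it, along the tool's axes as they then stand; what a row does not reach is not made up. A row lasts 1/12 s, in which the tool goes at most 41.7 mm and 7.16 degrees, less where a joint would pass 70% of its speed; a pose out of reach is approached as far as the arm can. A call is refused whole if a number of a shift passes 41.7 or a number of a turn 0.125, either way. A call with a gripper value outside its range is refused whole. "fingers" is the finger opening in mm, from 0 to 85.4, set as the call begins (left out, the last holds). The fingers move at their own pace and stop on an object; "grip_force" is the grip in N (left out, the last holds). Time passes only in rows, so rows that do not move let the fingers close. It gives the time, the measured TCP pose, the force and the opening at its end, in the units of the state.
- env.sense(): the state, without advancing time (a new reading comes with each control period).
- env.read_camera(name): name is "scene" or "top" or "wrist"; returns the picture (400x640x3 uint8, blue, green, red); there is no depth.
- env.get_calibration(name): a dict with "fx", "fy", "cx", "cy" (pixels), "world_from_camera" (4x4, takes a point from camera to world coordinates). Camera axes: x right, y down, z forward; pixel columns grow to the right and rows downward; lengths in m; the calibration is good to about 2 mm. A picture is of the moment at which its call begins: read the wrist's pose just before it. get_calibration takes no time and is no camera call; for the wrist camera it gives the pose at the moment of the call.
- env.sign_off(): hands the job in, once; it reports no verdict.
The state is a dict: "time": time; "joints": joint angles; "joint_velocities": joint speeds; "joint_efforts": joint torques, N m; "tcp_pos": TCP position; "tool_rot": TCP orientation; "ft_force": force on the tool from outside, world axes, zero at the start; "moment": the same for the moment, N m; "finger_gap": finger opening in m.
Only numpy, scipy, OpenCV 4.12 (cv2) and the standard library are available. Lean on these libraries where they do the work, as an engineer would, in place of code of your own. Each camera call takes 0.05 s, during which the arm holds its last target.

## Working session

There is one attempt and no reset: what is moved stays moved. The work goes in short steps, Python scripts to look and compute and a tool call to move; the robot and the scene stay as the last step left them, time stands still between calls to the robot, and variables do not carry over. Pictures are saved under pics/ and viewed, and the job is handed in when it is done.

Besides the shell and the picture viewer there is one more tool, called after "Request:" by a JSON object that holds its "api" and its "payload", one argument or row to a line. jog_arm: Moves the arm, as the interface text tells. Its arguments: {"type":"object","properties":{"motion":{"type":"array","items":{"type":"array","items":{"type":"number"}}},"fingers":{"type":"number"},"grip_force":{"type":"number"}},"required":["motion"]}

```bash
mkdir -p pics; ls; python3 - <<'E'
from station import env
import cv2
for n in ("top","scene"):
    im=env.read_camera(n); cv2.imwrite(f"pics/{n}0.png",im)
    c=env.get_calibration(n); print(n,c)
print(env.sense())
E
```

```text
pics
top {'fx': 493.36313110660507, 'fy': 493.36313110660507, 'cx': 311.1389930810908, 'cy': 197.5366194987437, 'world_from_camera': array([[-0.02717491, -0.99691453,  0.07364068,  0.49677051],
       [-0.99920256,  0.0292453 ,  0.02718367, -0.02245986],
       [-0.02925344, -0.07284324, -0.99691429,  0.92110922],
       [ 0.        ,  0.        ,  0.        ,  1.        ]])}
scene {'fx': 396.9485231724072, 'fy': 396.9485231724072, 'cx': 324.502880780208, 'cy': 198.55643670875926, 'world_from_camera': array([[ 0.8694349 ,  0.28067234, -0.40657839,  0.91189979],
       [ 0.49393985, -0.51100557,  0.70348897, -0.62878783],
       [-0.01031393, -0.81246313, -0.58292133,  0.54947288],
       [ 0.        ,  0.        ,  0.        ,  1.        ]])}
{'time': 0.1, 'joints': array([-1.39608306e+00,  3.59433810e-01,  1.51135836e+00, -2.37363815e-05,
        1.27250883e+00, -1.15138973e-01]), 'joint_velocities': array([-7.15773288e-04, -2.43964236e-03, -4.19508813e-03, -1.00807845e-03,
        1.50886756e-04,  9.59829736e-05]), 'joint_efforts': array([ 1.59285846e-04, -5.28653920e+01, -2.79348618e+01, -2.20575484e-04,
        4.91983577e-03,  2.01640569e-05]), 'tcp_pos': array([ 0.17134518, -0.57439458,  0.25552412]), 'tool_rot': array([-8.53455809e-04,  9.89515712e-01,  1.44422734e-01, -3.67756911e-05]), 'ft_force': array([-0.60813451,  0.54027119, -0.07340411]), 'moment': array([-0.02047629,  0.01409435, -0.0015997 ]), 'finger_gap': 0.08585570363823292}
```

View pics/top0.png

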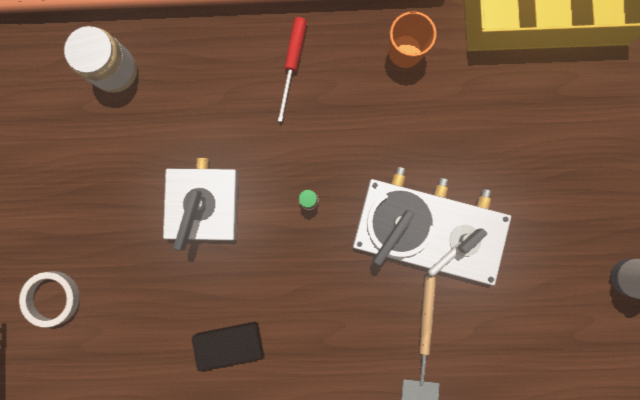

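View pics/scene0.png

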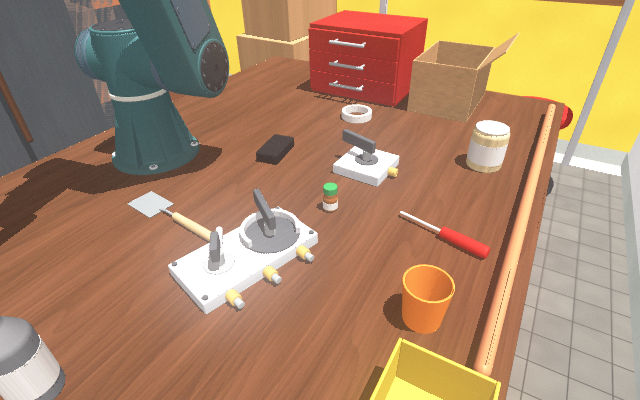

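The top view shows the manifold with corners near (372,180), (510,215), (493,284) and (355,248). The isolator is at about (400,222), the selector at about (466,240), and the drain is on the left block at about (199,204). I'll measure these next.

```bash
cat > h.py <<'E'
import numpy as np, cv2
from station import env
def ray(cal,uv,z):
    T=cal["world_from_camera"]
    d=T[:3,:3]@np.array([(uv[0]-cal["cx"])/cal["fx"],(uv[1]-cal["cy"])/cal["fy"],1.])
    o=T[:3,3]; return o+d*(z-o[2])/d[2]
def proj(cal,p):
    T=np.linalg.inv(cal["world_from_camera"]); q=T[:3,:3]@np.asarray(p)+T[:3,3]
    return np.array([cal["fx"]*q[0]/q[2]+cal["cx"],cal["fy"]*q[1]/q[2]+cal["cy"]])
E
python3 - <<'E'
from h import *
im=cv2.imread("pics/top0.png"); c=env.get_calibration("top")
hsv=cv2.cvtColor(im,cv2.COLOR_BGR2HSV)
m=((hsv[...,2]>165)&(hsv[...,1]<40)).astype(np.uint8)*255
m=cv2.morphologyEx(m,cv2.MORPH_OPEN,np.ones((3,3)))
cs,_=cv2.findContours(m,cv2.RETR_EXTERNAL,cv2.CHAIN_APPROX_NONE)
for k in cs:
    if cv2.contourArea(k)<1500: continue
    print("blob",cv2.contourArea(k),cv2.boundingRect(k))
    w=np.array([ray(c,p[0],0.028)[:2]*1000 for p in k],np.float32)
    r=cv2.minAreaRect(w); print(r, cv2.boxPoints(r))
cv2.imwrite("pics/crop0.png",cv2.resize(im[160:300,340:520],None,fx=4,fy=4,interpolation=cv2.INTER_CUBIC))
cv2.imwrite("pics/mask0.png",m)
E
```

```text
blob 2201.0 (20, 272, 53, 55)
((392.06292724609375, 488.83258056640625), (97.03384399414062, 96.03553771972656), 0.49544399976730347) [[343.1326  536.429  ]
 [343.96304 440.39706]
 [440.99326 441.23615]
 [440.1628  537.26807]]
blob 7171.0 (354, 179, 157, 104)
((491.2755126953125, -211.45388793945312), (259.43212890625, 138.8153839111328), 73.33828735351562) [[ 387.58972  -315.82312 ]
 [ 520.5768   -355.62433 ]
 [ 594.9613   -107.084656]
 [ 461.97424   -67.28345 ]]
blob 3550.5 (163, 169, 73, 71)
((557.7841796875, 206.90191650390625), (129.7484130859375, 128.52857971191406), 87.4981918334961) [[490.74933 144.89474]
 [619.15533 139.28436]
 [624.81903 268.9091 ]
 [496.41302 274.51947]]
blob 1630.0 (64, 27, 47, 45)
((855.51806640625, 416.1356201171875), (88.39373779296875, 84.94469451904297), 87.87924194335938) [[811.4393  373.54074]
 [896.32574 370.3973 ]
 [899.59686 458.7305 ]
 [814.7104  461.87393]]
```

View pics/crop0.png

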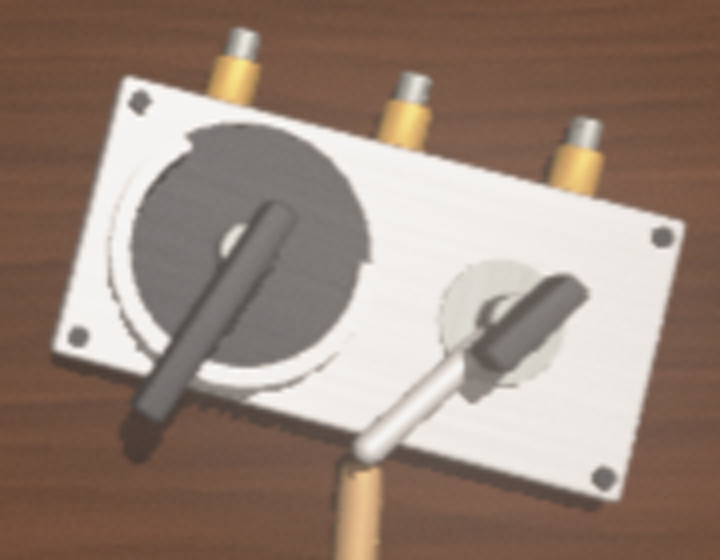

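```bash
cat >> h.py <<'E'
E
python3 - <<'E'
from h import *
im=cv2.imread("pics/top0.png"); c=env.get_calibration("top")
cr=lambda u,v:(340+(u-1.5)/4,160+(v-1.5)/4)
P=[ray(c,cr(*p),0.028)[:2]*1e3 for p in [(123,77),(685,222),(620,500),(53,352)]]
for i in range(4): print(P[i],np.linalg.norm(P[i]-P[i-1]))
ctr=np.mean(P,0)
yd=(P[0]-P[1])+(P[3]-P[2]); a=np.arctan2(yd[1],yd[0])-np.pi/2
xd=(P[0]-P[3])+(P[1]-P[2]); print("ctr",ctr,"yaw",np.degrees(a),"x-yaw",np.degrees(np.arctan2(xd[1],xd[0])))
R=np.array([[np.cos(a),-np.sin(a)],[np.sin(a),np.cos(a)]])
iso=ctr+R@[0,60]; sel=ctr+R@[0,-60]; print("iso",iso,"sel",sel)
# handle ends (top face 86): isolator long end mid, short end mid; selector ends
for n,ax,e1,e2 in [("iso",iso,(152,410),(280,208)),("sel",sel,(493,358),(572,285))]:
    A=ray(c,cr(*e1),.086)[:2]*1e3;B=ray(c,cr(*e2),.086)[:2]*1e3
    d=A-B; print(n,A,B,np.linalg.norm(A-ax),np.linalg.norm(B-ax),"dir in manifold",np.degrees(np.arctan2(d[1],d[0])-a)%360)
for n,p in (("iso",iso),("sel",sel)):
    print(n,proj(c,[*(p/1e3),.086]), (proj(c,[*(p/1e3),.086])-[340,160])*4, "reach",np.linalg.norm(p))
t=ray(c,cr(366,448),.045)[:2]*1e3; print("bolt tip",t,np.linalg.norm(t-sel),np.degrees(np.arctan2(*(t-sel)[::-1])-a)%360)
E
```

```text
[ 593.52889077 -106.51187731] 128.35371418707308
[ 520.7012073  -354.76089795] 258.71112795786644
[ 398.38029603 -319.330441  ] 127.34882258356117
[470.27372269 -70.69512861] 258.820755285096
ctr [ 495.7210292  -212.82458622] yaw -16.238577808590705 x-yaw -16.178645873042427
iso [ 512.49928627 -155.21824898] sel [ 478.94277213 -270.43092345]
iso [ 446.73964327 -108.12117987] [ 529.80497242 -164.94534903] 80.88550282463981 19.8520338528292 dir in manifold 161.86293318526333
sel [ 464.66960152 -250.75306456] [ 494.15448545 -284.99711507] 24.309288963739398 21.061105388761284 dir in manifold 146.96775556556253
iso [404.2476051  222.06520177] [256.99042041 248.26080707] reach 535.4887704222981
sel [474.31362769 240.23370906] [537.25451078 320.93483624] reach 550.0173300301502
bolt tip [ 425.40632775 -204.9646842 ] 84.56937601073281 145.51390974895133
```

```bash
cat >> h.py <<'E'
from scipy.spatial.transform import Rotation as Ro
A=np.array([512.5,-155.2]); S=np.array([478.9,-270.4]); YAW=-16.2
def now():
    s=env.sense(); q=s["tool_rot"]; R=Ro.from_quat([q[1],q[2],q[3],q[0]]).as_matrix()
    return s,s["tcp_pos"]*1e3,R
def go(xy,z,xang):
    "remaining move to a TCP pose (mm), tool x at world angle xang deg, pointing down; in tool axes"
    s,p,R=now()
    d=R.T@(np.array([*xy,z])-p)
    a=np.radians(xang); G=np.array([[np.cos(a),np.sin(a),0],[np.sin(a),-np.cos(a),0],[0,0,-1]])
    rv=Ro.from_matrix(R.T@G).as_rotvec()
    print("t",round(s["time"],2),"tcp",p.round(1),"F",s["ft_force"].round(1),"gap",round(s["finger_gap"]*1e3,1))
    print("shift",d.round(1),"turn",rv.round(3),"rows>=",max(np.abs(d).max()/41.7,np.linalg.norm(rv)/.125).round(1))
def polar(c,theta,r,d):
    t=np.radians(theta); u=np.array([np.cos(t),np.sin(t)]); n=np.array([u[1],-u[0]])
    return c+r*u-d*n
E
python3 -c "
from h import *
c=env.get_calibration('top'); print(ray(c,(625,280),.1))
p=polar(A,145.6,62,32); print(p); go(p,256,55.6)"
```

```text
[ 0.40866182 -0.50471254  0.1       ]
[ 443.264019   -146.57567773]
t 0.1 tcp [ 171.3 -574.4  255.5] F [-0.6  0.5 -0.1] gap 85.9
shift [ 3.829e+02 -3.323e+02  2.000e-01] turn [-0.002 -0.001 -0.681] rows>= 9.2
```

Request:
{"api": "jog_arm", "payload": {
  "motion": [
    [28, -24, 0, 0, 0, 0],
    [28, -24, 0, 0, 0, 0],
    [28, -24, 0, 0, 0, 0],
    [28, -24, 0, 0, 0, 0],
    [28, -24, 0, 0, 0, 0],
    [28, -24, 0, 0, 0, 0],
    [28, -24, 0, 0, 0, 0],
    [28, -24, 0, 0, 0, 0]
  ],
  "fingers": 0
}}

```text
time: 0.77
tcp_pos: [0.3317, -0.3251, 0.2561]
tool_rot: [-0.0, 0.99, 0.144, -0.0]
ft_force: [0.8, 0.4, -0.1]
finger_gap: 0.0002
```

```bash
python3 -c "
from h import *
p=polar(A,145.6,62,32); print(p); go(p,256,55.6)"
```

```text
[ 443.264019   -146.57567773]
t 0.77 tcp [ 331.7 -325.1  256.1] F [ 0.8  0.4 -0.1] gap 0.2
shift [ 1.579e+02 -1.393e+02  1.000e-01] turn [-0.001 -0.    -0.681] rows>= 5.4
```

Request:
{"api": "jog_arm", "payload": {
  "motion": [
    [27, -24, 0, 0, 0, 0],
    [27, -24, 0, 0, 0, 0],
    [27, -24, 0, 0, 0, 0],
    [27, -24, 0, 0, 0, 0],
    [27, -24, 0, 0, 0, 0],
    [23, -19, 0, 0, 0, 0],
    [0, 0, 0, 0, 0, -0.11],
    [0, 0, 0, 0, 0, -0.11]
  ]
}}

```text
time: 1.43
tcp_pos: [0.4435, -0.1467, 0.256]
tool_rot: [-0.0, 0.967, 0.256, -0.0]
ft_force: [0.0, -0.7, -0.2]
finger_gap: 0.0
```

Request:
{"api": "jog_arm", "payload": {
  "motion": [
    [0, 0, 20, 0, 0, -0.11],
    [0, 0, 20, 0, 0, -0.11],
    [0, 0, 20, 0, 0, -0.12],
    [0, 0, 20, 0, 0, -0.12],
    [0, 0, 0, 0, 0, 0]
  ]
}}

```text
time: 1.85
tcp_pos: [0.4403, -0.1473, 0.1731]
tool_rot: [-0.003, 0.884, 0.468, -0.002]
ft_force: [-0.1, -0.2, -0.7]
finger_gap: -0.0003
```

```bash
python3 -c "
from h import *
p=polar(A,145.6,62,32); print(p); go(p,88,55.6)
for n in ('scene','top','wrist'): cv2.imwrite(f'pics/{n}1.png',env.read_camera(n))"
```

```text
[ 443.264019   -146.57567773]
t 1.85 tcp [ 440.3 -147.3  173.1] F [-0.1 -0.2 -0.7] gap -0.3
shift [ 2.3  2.6 85.1] turn [-0.007  0.001  0.004] rows>= 2.0
```

View pics/scene1.png

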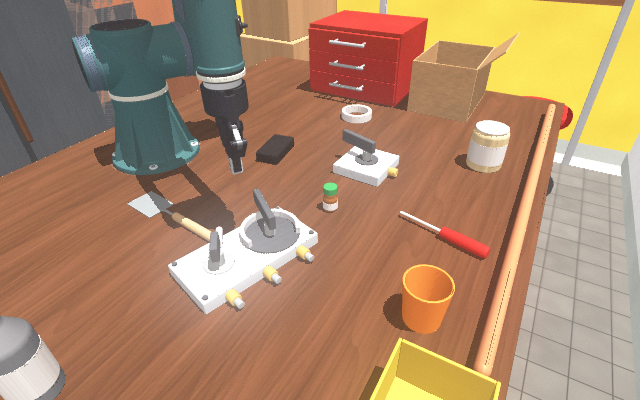

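View pics/wrist1.png

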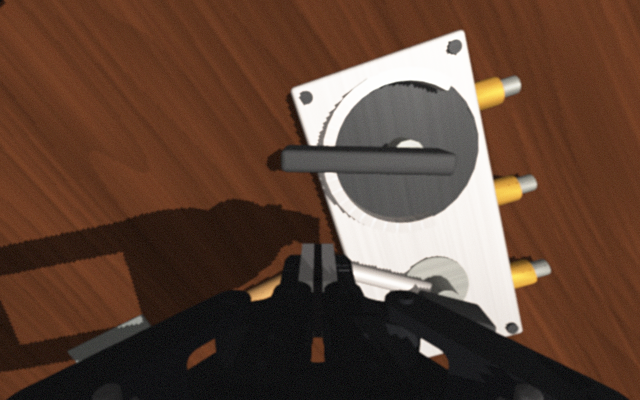

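The wrist view shows the handle lying horizontally at v≈158. The closed tips at (318,250) are clear of it, and the selector bolt is to their right. I'll descend now.

Request:
{"api": "jog_arm", "payload": {
  "motion": [
    [1, 1, 28, 0, 0, 0],
    [1, 1, 28, 0, 0, 0],
    [0, 0, 28, 0, 0, 0],
    [0, 0, 0, 0, 0, 0]
  ]
}}

```text
time: 2.33
tcp_pos: [0.4441, -0.1473, 0.09]
tool_rot: [-0.002, 0.885, 0.465, -0.001]
ft_force: [-0.6, 0.8, 0.6]
finger_gap: -0.0003
```

```bash
python3 -c "
from h import *
p=polar(A,145.6,62,18); print(p); go(p,88,55.6)"
```

```text
[ 451.17355705 -135.02408876]
t 2.33 tcp [ 444.1 -147.3   90. ] F [-0.6  0.8  0.6] gap -0.3
shift [14.1 -1.2  2. ] turn [-0.005  0.001 -0.003] rows>= 0.3
```

Next I'll make contact, then run the arc. Each row is a rotation of 0.1 rad about the isolator axis.

Request:
{"api": "jog_arm", "payload": {
  "motion": [
    [7, -0.5, 0, 0, 0, 0],
    [7, -0.5, 0, 0, 0, 0],
    [6.3, -1.5, 0, 0, 0, 0.1],
    [6.3, -1.5, 0, 0, 0, 0.1],
    [6.3, -1.5, 0, 0, 0, 0.1],
    [6.3, -1.5, 0, 0, 0, 0.1],
    [0, 0, 0, 0, 0, 0]
  ]
}}

```text
time: 2.92
tcp_pos: [0.4679, -0.1132, 0.0946]
tool_rot: [0.001, 0.96, 0.28, 0.002]
ft_force: [-0.6, 0.1, -0.9]
finger_gap: 0.0
```

```bash
python3 -c "
from h import *
p=polar(A,145.6-22.9,62,18); print(p); go(p,88,55.6-22.9)
for n in ('top','wrist'): cv2.imwrite(f'pics/{n}2.png',env.read_camera(n))"
```

```text
[ 463.85790606 -112.75065729]
t 2.92 tcp [ 467.9 -113.2   94.6] F [-0.6  0.1 -0.9] gap 0.0
shift [-3.2 -2.6  6.6] turn [ 0.004 -0.003 -0.004] rows>= 0.2
```

View pics/wrist2.png

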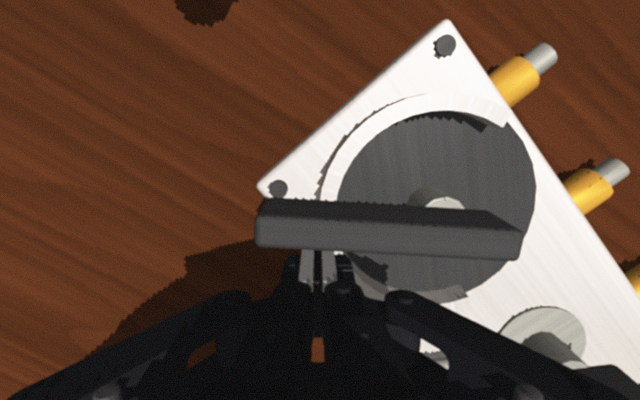

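Request:
{"api": "jog_arm", "payload": {
  "motion": [
    [6, -2, 1, 0, 0, 0.1],
    [6, -2, 1, 0, 0, 0.1],
    [6, -2, 1, 0, 0, 0.1],
    [6, -2, 1, 0, 0, 0.1],
    [6, -1.8, 1, 0, 0, 0.1],
    [6, -1.8, 1, 0, 0, 0.1],
    [0, 0, 0, 0, 0, 0]
  ]
}}

```text
time: 3.6
tcp_pos: [0.4966, -0.0915, 0.087]
tool_rot: [0.0, 1.0, -0.016, 0.001]
ft_force: [0.7, -1.3, 0.0]
finger_gap: -0.0002
```

```bash
python3 -c "
from h import *
p=polar(A,73.8,62,18); print(p); go(p,90,-16.2)
for n in ('top','wrist'): cv2.imwrite(f'pics/{n}3.png',env.read_camera(n))"
```

```text
[512.51216223 -90.63995158]
t 3.6 tcp [496.6 -91.5  87. ] F [ 0.7 -1.3  0. ] gap -0.2
shift [15.9 -1.4 -3. ] turn [-0.    -0.001  0.252] rows>= 2.0
```

View pics/wrist3.png

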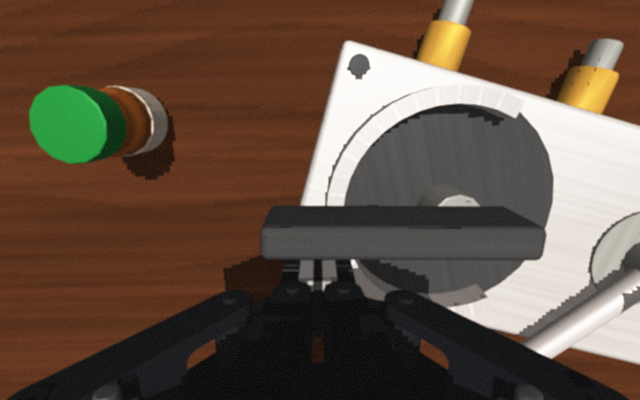

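Request:
{"api": "jog_arm", "payload": {
  "motion": [
    [6, -1.8, 0, 0, 0, 0.1],
    [6, -1.8, 0, 0, 0, 0.1],
    [3, -1, 0, 0, 0, 0.05],
    [0, 0, 0, 0, 0, 0]
  ]
}}

```text
time: 4.03
tcp_pos: [0.5111, -0.0889, 0.0866]
tool_rot: [-0.0, 0.99, -0.139, 0.0]
ft_force: [-0.1, 0.1, 0.0]
finger_gap: 0.0002
```

```bash
python3 -c "
from h import *
p=polar(A,73.8,62,18); print(p); go(p,90,-16.2)"
```

```text
[512.51216223 -90.63995158]
t 4.03 tcp [511.1 -88.9  86.6] F [-0.1  0.1  0. ] gap 0.2
shift [ 1.9  1.3 -3.4] turn [-0.    -0.     0.004] rows>= 0.1
```

Request:
{"api": "jog_arm", "payload": {
  "motion": [
    [2, 0, 0, 0, 0, 0],
    [2, 0, 0, 0, 0, 0],
    [0, 0, 0, 0, 0, 0],
    [0, 0, 0, 0, 0, 0]
  ]
}}

```text
time: 4.37
tcp_pos: [0.5137, -0.0895, 0.0862]
tool_rot: [-0.0, 0.99, -0.139, -0.001]
ft_force: [-3.7, 1.7, 4.6]
finger_gap: 0.0001
```

```bash
python3 -c "
from h import *
p=polar(A,73.8,62,18); print(p); go(p,90,-16.2)
cv2.imwrite('pics/wrist4.png',env.read_camera('wrist'))"
```

```text
[512.51216223 -90.63995158]
t 4.37 tcp [513.7 -89.5  86.2] F [-3.7  1.7  4.6] gap 0.1
shift [-0.8  1.4 -3.8] turn [-0.     0.002  0.004] rows>= 0.1
```

View pics/wrist4.png

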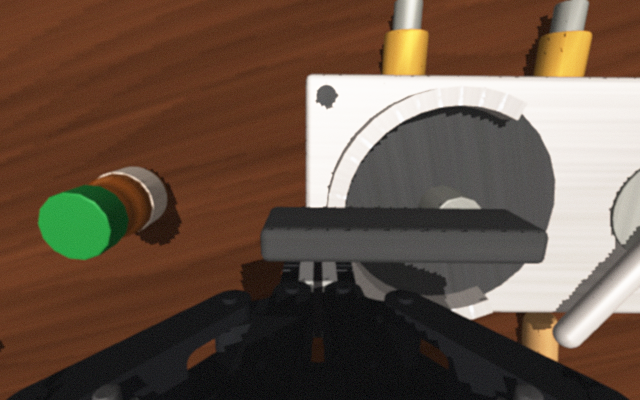

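The handle is parallel to the block edge and a reaction force of about 6 N has appeared, so the isolator is at its stop. Backing off and rising.

Request:
{"api": "jog_arm", "payload": {
  "motion": [
    [-15, 0, 0, 0, 0, 0],
    [-10, 0, 0, 0, 0, 0],
    [0, 0, -35, 0, 0, -0.12],
    [0, 0, -35, 0, 0, -0.12],
    [0, 0, -30, 0, 0, -0.12],
    [0, 0, 0, 0, 0, -0.12],
    [0, 0, 0, 0, 0, -0.12],
    [0, 0, 0, 0, 0, -0.12]
  ]
}}

```text
time: 5.08
tcp_pos: [0.4916, -0.0832, 0.1874]
tool_rot: [0.001, 0.975, 0.221, 0.002]
ft_force: [0.4, -0.2, 0.1]
finger_gap: 0.0003
```

```bash
python3 -c "
from h import *
go(S,190,130.8); print(env.sense()['joints'])
cv2.imwrite('pics/top5.png',env.read_camera('top'))
cv2.imwrite('pics/wrist5.png',env.read_camera('wrist'))"
```

```text
t 5.08 tcp [491.6 -83.2 187.4] F [ 0.4 -0.2  0.1] gap 0.3
shift [-92.2 163.4  -2.4] turn [ 0.004  0.    -1.837] rows>= 14.7
[-3.06362275e-01  2.91800536e-01  1.81097834e+00 -8.40182452e-06
  1.03528616e+00  8.18128232e-01]
```

View pics/wrist5.png

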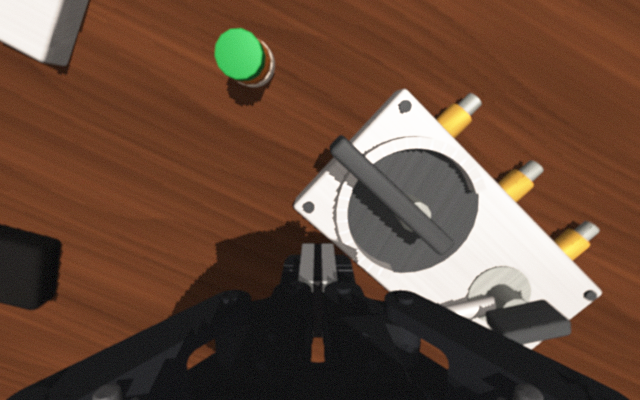

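The isolator stayed in line with the block's long axis. Moving over the selector.

Request:
{"api": "jog_arm", "payload": {
  "motion": [
    [-18.5, 32.5, 0, 0, 0, 0],
    [-18.5, 32.5, 0, 0, 0, 0],
    [-18.5, 32.5, 0, 0, 0, 0],
    [-18.5, 32.5, 0, 0, 0, 0],
    [-18, 33, 0, 0, 0, 0],
    [0, 0, 0, 0, 0, -0.12],
    [0, 0, 0, 0, 0, -0.12],
    [0, 0, 0, 0, 0, -0.12]
  ],
  "fingers": 55
}}

```text
time: 5.85
tcp_pos: [0.4767, -0.2707, 0.1859]
tool_rot: [0.0, 0.921, 0.389, 0.0]
ft_force: [-0.8, 0.3, -0.2]
finger_gap: 0.0548
```

Request:
{"api": "jog_arm", "payload": {
  "motion": [
    [0, 0, 0, 0, 0, -0.12],
    [0, 0, 0, 0, 0, -0.12],
    [0, 0, 0, 0, 0, -0.12],
    [0, 0, 0, 0, 0, -0.12],
    [0, 0, 0, 0, 0, -0.12],
    [0, 0, 0, 0, 0, -0.12],
    [0, 0, 0, 0, 0, -0.12],
    [0, 0, 0, 0, 0, -0.12]
  ]
}}

```text
time: 6.52
tcp_pos: [0.4769, -0.2697, 0.1861]
tool_rot: [0.0, 0.637, 0.771, 0.0]
ft_force: [0.0, -0.5, -0.0]
finger_gap: 0.0548
```

Request:
{"api": "jog_arm", "payload": {
  "motion": [
    [0, 0, 0, 0, 0, -0.12],
    [0, 0, 0, 0, 0, -0.12],
    [0, 0, 0, 0, 0, -0.12],
    [0, 0, 0, 0, 0, -0.12],
    [0, 0, 0, 0, 0, -0.04],
    [0, 0, 0, 0, 0, 0]
  ]
}}

```text
time: 7.02
tcp_pos: [0.4769, -0.2696, 0.1861]
tool_rot: [0.0, 0.419, 0.908, -0.0]
ft_force: [0.2, -0.7, 0.3]
finger_gap: 0.0547
```

```bash
python3 -c "
from h import *
go(S,90,130.8); print(env.sense()['joints'])
cv2.imwrite('pics/wrist6.png',env.read_camera('wrist'))"
```

```text
t 7.02 tcp [ 476.9 -269.6  186.1] F [ 0.2 -0.7  0.3] gap 54.7
shift [-1.9  1.  96.1] turn [ 0.     0.    -0.005] rows>= 2.3
[-6.40678253e-01  3.59816064e-01  1.70596010e+00 -1.50537157e-05
  1.07567921e+00 -1.34752440e+00]
```

View pics/wrist6.png

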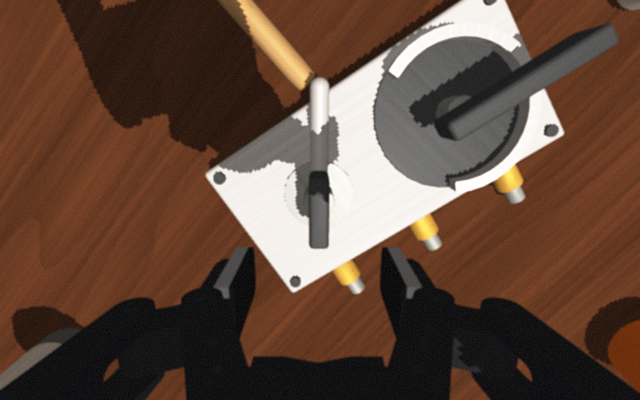

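The bar is vertical at u≈318, midway between the jaws. Descending, then gripping.

Request:
{"api": "jog_arm", "payload": {
  "motion": [
    [-1, 0.5, 30, 0, 0, 0],
    [-1, 0.5, 30, 0, 0, 0],
    [0, 0, 30, 0, 0, 0],
    [0, 0, 7, 0, 0, 0],
    [0, 0, 0, 0, 0, 0]
  ]
}}

```text
time: 7.48
tcp_pos: [0.4773, -0.2692, 0.0872]
tool_rot: [-0.003, 0.419, 0.908, 0.001]
ft_force: [-0.4, 0.2, 0.8]
finger_gap: 0.055
```

Request:
{"api": "jog_arm", "payload": {
  "motion": [
    [0, 0, 0, 0, 0, 0],
    [0, 0, 0, 0, 0, 0],
    [0, 0, 0, 0, 0, 0],
    [0, 0, 0, 0, 0, 0],
    [0, 0, 0, 0, 0, 0]
  ],
  "fingers": 0,
  "grip_force": 30
}}

```text
time: 7.9
tcp_pos: [0.4797, -0.2715, 0.0911]
tool_rot: [0.001, 0.418, 0.909, -0.001]
ft_force: [-2.9, -1.7, 7.3]
finger_gap: 0.0133
```

```bash
python3 -c "
from h import *
go(S,88,73.8)"
```

```text
t 7.9 tcp [ 479.7 -271.5   91.1] F [-2.9 -1.7  7.3] gap 13.3
shift [1.4 0.1 3.1] turn [0.002 0.003 0.992] rows>= 7.9
```

Gripped at a 13–14 mm opening. Turning clockwise.

Request:
{"api": "jog_arm", "payload": {
  "motion": [
    [0, 0, 0, 0, 0, 0.1],
    [0, 0, 0, 0, 0, 0.1],
    [0, 0, 0, 0, 0, 0.1],
    [0, 0, 0, 0, 0, 0.1],
    [0, 0, 0, 0, 0, 0.1],
    [0, 0, 0, 0, 0, 0.1],
    [0, 0, 0, 0, 0, 0]
  ]
}}

```text
time: 8.48
tcp_pos: [0.4789, -0.2719, 0.0911]
tool_rot: [0.001, 0.669, 0.743, -0.001]
ft_force: [-4.9, -3.6, 8.1]
finger_gap: 0.0133
```

```bash
python3 -c "
from h import *
go(S,88,73.8);print(env.sense()['moment'])"
```

```text
t 8.48 tcp [ 478.9 -271.9   91.1] F [-4.9 -3.6  8.1] gap 13.3
shift [1.5 0.2 3.1] turn [0.001 0.003 0.387] rows>= 3.1
[-0.65388204  0.87153567 -0.03077222]
```

Request:
{"api": "jog_arm", "payload": {
  "motion": [
    [0, 0, 0, 0, 0, 0.1],
    [0, 0, 0, 0, 0, 0.1],
    [0, 0, 0, 0, 0, 0.1],
    [0, 0, 0, 0, 0, 0.07],
    [0, 0, 0, 0, 0, 0],
    [0, 0, 0, 0, 0, 0],
    [0, 0, 0, 0, 0, 0],
    [0, 0, 0, 0, 0, 0]
  ]
}}

```text
time: 9.15
tcp_pos: [0.4784, -0.2718, 0.0911]
tool_rot: [0.001, 0.793, 0.609, -0.001]
ft_force: [-6.9, -4.4, 9.3]
finger_gap: 0.0132
```

```bash
python3 -c "
from h import *
go(S,88,73.8);print(env.sense()['moment'])
cv2.imwrite('pics/wrist7.png',env.read_camera('wrist'))"
```

```text
t 9.15 tcp [ 478.4 -271.8   91.1] F [-6.9 -4.4  9.3] gap 13.2
shift [1.5 0.2 3.1] turn [0.    0.003 0.022] rows>= 0.2
[-0.69320128  1.14963209 -0.08576805]
```

View pics/wrist7.png

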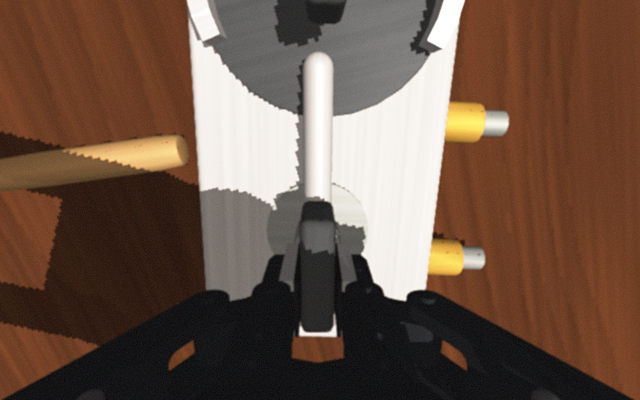

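The bolt is parallel to the block's long sides and lies in the collar's gap. Releasing and rising.

Request:
{"api": "jog_arm", "payload": {
  "motion": [
    [0, 0, 0, 0, 0, 0],
    [0, 0, 0, 0, 0, 0],
    [0, 0, 0, 0, 0, 0],
    [0, 0, 0, 0, 0, 0]
  ],
  "fingers": 50
}}

```text
time: 9.53
tcp_pos: [0.4792, -0.2703, 0.0895]
tool_rot: [0.0, 0.793, 0.609, 0.0]
ft_force: [0.9, -0.1, 0.3]
finger_gap: 0.0499
```

Request:
{"api": "jog_arm", "payload": {
  "motion": [
    [0, 0, -20, 0, 0, 0],
    [0, 0, -30, 0, 0, 0],
    [0, 0, -30, 0, 0, 0],
    [0, 0, -30, 0, 0, 0],
    [-30, 0, -10, 0, 0, 0],
    [-30, 0, 0, 0, 0, 0],
    [0, 0, 0, 0, 0, 0]
  ]
}}

```text
time: 10.12
tcp_pos: [0.464, -0.3333, 0.211]
tool_rot: [0.003, 0.794, 0.609, -0.0]
ft_force: [-0.2, 0.4, -0.0]
finger_gap: 0.0496
```

```bash
python3 -c "
from h import *
go(S,190,73.8)
for n in ('wrist','scene'): cv2.imwrite(f'pics/{n}8.png',env.read_camera(n))"
```

```text
t 10.12 tcp [ 464.  -333.3  211. ] F [-0.2  0.4 -0. ] gap 49.6
shift [64.7 -2.  20.7] turn [0.004 0.004 0.02 ] rows>= 1.6
```

View pics/wrist8.png

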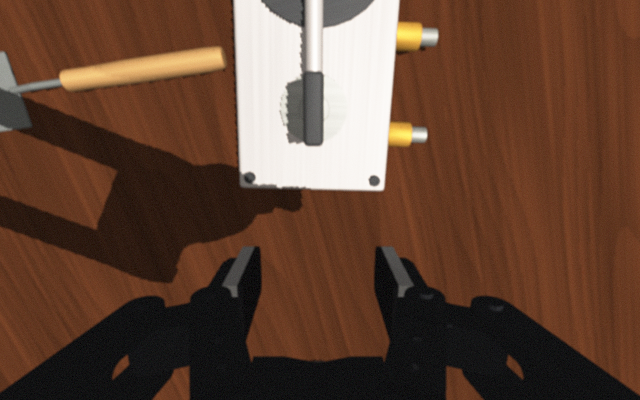

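View pics/scene8.png

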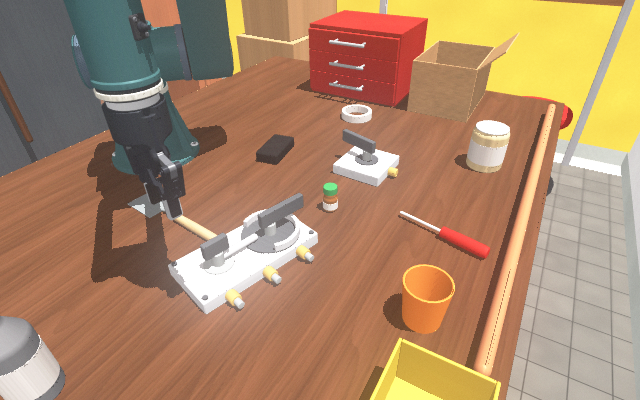

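Both handles are in line along the manifold, the bolt is in the collar gap, the drain is unchanged, and the gripper is clear. Handing in.

```bash
python3 -c "
from station import env
print(env.sense()['joint_velocities'].round(4)); print(env.sign_off())"
```

```text
[0.0258 0.0026 0.0282 0.0104 0.0054 0.0042]
the job is handed in; nothing more can be done
None
```

The sanding line is set: both handles are turned clockwise to their stops or very near them, and the job was handed in at about 10 s of the 45 s limit. The hand-in gave no verdict.

- **Isolator:** I pushed it round with the closed fingers until a reaction force of about 6 N appeared. The handle was then parallel to the block edge, and the selector had not been touched.
- **Selector:** I gripped the short bar and turned it about 0.97 rad, then let go. I judged its end position by eye and tool angle (about 1° short of the calculated stop direction), not by pressing it against the stop.
- **Last pictures:** The two handles were in line along the manifold, with the bolt in the collar's gap. The drain handle looked unchanged, and the gripper was clear with no force on it.
- **Disagreements:** My first reading of the block came out about 139 mm wide instead of 130 because the bolt tip was included. Using the corners instead gave about 128 by 259 mm, which I accepted. While pushing the isolator the tool rose about 6 mm, and I corrected for it.

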